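# Show which valve takes the loose cap

### The job

Show the apprentice where the loose valve cap belongs, without touching anything. Point straight down at the ribbed ring-shaped valve cap on the rubber board, with the fingertips about 2 cm above it, and hold still there for two seconds; then point in the same way, again for two seconds, at the top of the middle one of the three upright casings of the valve block. Come down over no other part on the way, and finish with the hand raised well above the bench (20 cm or more).

Things in the scene. Friction and masses are not known exactly. Their poses are not given: they have to be found in the camera images.
- valve_cap: the loose top cap of a valve: a short ribbed brass ring, 22 mm across and 10 mm tall, open in the middle, lying flat on the board among other small parts (its place among them changes); origin at the centre of its underside, 18 mm above the bench; z up
- cap_top (a point): centre of the upper rim of the valve cap, 28 mm above the bench: the first point to be pointed at, with the tool point (midway between the fingertips) straight above it
- valve_block: stripped metal three-valve block, 38 x 182 x 65 mm, firmly fixed where it stands on the bench with its three round valve casings upright in a row along its own y axis; origin at the centre of its underside, z up. The bare slide tubes stick out of the -y end (75 mm past the casings); it can stand at any yaw
- middle_casing (a point): centre of the open top of the middle casing (casings are 19 mm across, 26 mm from centre to centre), 65 mm above the bench: the second point to be pointed at
- inner_casing (a point): centre of the top of the casing next to the long slide tubes, 65 mm up; not to be pointed at
- outer_casing (a point): centre of the top of the casing at the other end of the row, 65 mm up; not to be pointed at
- parts_board: fixed dark rubber board, a rectangular slab 160 (x) x 220 (y) x 18 mm lying flat; origin at the centre of its underside; the cap, two dent barrels, a spring and a small lever lie on it. The board and the valve block may stand either way round, one to the left and one to the right
- small_dent_barrel: small solid steel dent barrel standing on the board, 19 mm across, 21 mm tall; origin at the centre of its underside; bystander
- large_dent_barrel: larger solid steel dent barrel standing on the board, 24 mm across, 26 mm tall; origin as above; bystander
- spring: coil spring lying on the board, 15 x 47 x 16 mm; origin at the centre of its underside; bystander
- spit_key: small brass lever (water key) lying on the board, 8 x 40 x 13 mm; origin at the centre of its underside; bystander
- bell: brass bell flare standing on its wide rim behind the work, 97 mm across, 111 mm tall; origin at the centre of its underside; bystander
- mouthpiece: brass mouthpiece lying on the bench, 27 x 85 x 27 mm; bystander
- screwdriver: orange-handled screwdriver lying near the front edge, 21 x 140 x 20 mm; bystander
- tweezers_a: steel tweezers lying near the front edge, 16 x 113 x 9 mm; bystander
- oil: small oil bottle standing at the back, 32 mm across, 102 mm tall; bystander

How it is judged (in metres and radians):
On the way, in this order (a step that is already met when the one before it is completed fails the run):
1. the tool point dwells straight above the valve cap (within 12 mm sideways of its centre, TCP 12 to 72 mm above its top, tool within 20 degrees of straight down) for 1.5 s (horizontal distance between the grasp point and cap_top below 0.012 m and height (world z) of the grasp point between 0.04 and 0.1 m and angle between the grasp point's own z axis and vertical above 2.79 rad), for 1.5 s.
2. then the tool point dwells straight above the middle casing (within 10 mm sideways of its centre, TCP 12 to 72 mm above its top, tool within 20 degrees of straight down) for 1.5 s (horizontal distance between the grasp point and middle_casing below 0.01 m and height (world z) of the grasp point between 0.077 and 0.137 m and angle between the grasp point's own z axis and vertical above 2.79 rad), for 1.5 s.
At the end, for the whole second after the job is handed in: The hand is raised (TCP more than 18 cm above the bench); the cap and the valve block are within 4 mm, and all other parts within 8 mm, of where they were at the start (height (world z) of the grasp point above 0.18 m and distance of each of valve_cap, valve_block from where it was at the start of the episode below 0.004 m and distance of each of small_dent_barrel, large_dent_barrel, spring, spit_key, bell, mouthpiece, screwdriver, tweezers_a, oil from where it was at the start of the episode below 0.008 m); the robot touches nothing.
It fails at once if the robot touches the valve cap, the valve block or the board (contact force between any of the fingers, the arm and valve_cap above 0.3 N or contact force between any of the fingers, the arm and valve_block above 0.3 N or contact force between any of the fingers, the arm and parts_board above 0.3 N).
It fails at once if the robot touches a bystander (contact force between any of the fingers, the arm and small_dent_barrel above 0.3 N or contact force between any of the fingers, the arm and large_dent_barrel above 0.3 N or contact force between any of the fingers, the arm and spring above 0.3 N or contact force between any of the fingers, the arm and spit_key above 0.3 N or contact force between any of the fingers, the arm and bell above 0.3 N or contact force between any of the fingers, the arm and mouthpiece above 0.3 N or contact force between any of the fingers, the arm and screwdriver above 0.3 N or contact force between any of the fingers, the arm and tweezers_a above 0.3 N or contact force between any of the fingers, the arm and oil above 0.3 N).
It fails at once if the cap or the valve block is moved more than 4 mm, or a bystander more than 8 mm (distance of any of valve_cap, valve_block from where it was at the start of the episode above 0.004 m or distance of any of small_dent_barrel, large_dent_barrel, spring, spit_key, bell, mouthpiece, screwdriver, tweezers_a, oil from where it was at the start of the episode above 0.008 m).
It fails at once if the tool point comes down over another part on the board (within 15 mm sideways of its centre with the TCP less than 95 mm above the bench) ((horizontal distance between the grasp point and small_dent_barrel below 0.015 m and height (world z) of the grasp point below 0.095 m) or (horizontal distance between the grasp point and large_dent_barrel below 0.015 m and height (world z) of the grasp point below 0.095 m) or (horizontal distance between the grasp point and spring below 0.015 m and height (world z) of the grasp point below 0.095 m) or (horizontal distance between the grasp point and spit_key below 0.015 m and height (world z) of the grasp point below 0.095 m)).
It fails at once if the tool point comes down over one of the two end casings (within 10 mm sideways with the TCP less than 65 mm above its top) ((horizontal distance between the grasp point and inner_casing below 0.01 m and height (world z) of the grasp point below 0.13 m) or (horizontal distance between the grasp point and outer_casing below 0.01 m and height (world z) of the grasp point below 0.13 m)).
It also fails if it takes over 48 s, if anything falls off the work surface, if the arm or the gripper's body presses on something with over 40 N, if the wrist force passes 120 N, or if a joint passes its speed limit or range.

### The arm

A 6-joint arm with a two-finger parallel gripper is mounted at the origin on a cart in front of the work surface, level with it; the furniture and walls round the work are solid. World frame = base frame: x ahead of the robot, y to its left, z up, the work surface at z = 0. Lengths are in m, angles in degrees, forces in N, time in s.
With the tool pointing down it reaches from about 0.25 to 0.725 m from the base axis. Payload 9.7 kg.
Tool frame: the origin (TCP) lies between the finger pads, 19 mm behind the fingertips; this is the grasp point; z points along the fingers, y is the line along which they close (so a half turn about z gives the same grasp; the last joint's range is limited). The gripper opens to 85 mm and grips with 20 to 120 N. Pads are 22 mm wide; open, the fingers measure 114 mm over their backs; the gripper's body (76 mm by 85 mm) begins 54 mm behind the grasp point. The pads swing forward as they close: fully open they stand 13 mm farther back than shut.
Start: joints at [-68.755, 4.979, 10.078, 95.1, 0, 90], TCP at [0.199, -0.513, 0.25] pointing down, gripper open.
Joint ranges: [-179.16, 179.16], [-48.56, 103.87], [-65.8, 70.77], [-126.05, 130.52], [-82.76, 87.17], [-180, 180]. Speed limits (degrees/s): [127.2, 127.2, 147.25, 180, 180, 180].

### API

Orientations are given as [roll, pitch, yaw] about the fixed x, y, z axes, in that order (R = Rz(yaw) Ry(pitch) Rx(roll)).
In Python, from workcell import bot gives the robot as it stands. The module is installed in compiled form; this text tells all that it offers.
- The arm moves only by the tool carry_out, never from a script. Its arguments are lists of equal length, an entry for each row: "linear": the shift along the world's x, y, z normalised to -1 to 1, where 1 is 2 cm, a list of three; "rotation": the turn, a rotation vector about the world's x, y, z normalised to -1 to 1, where 1 is 8 degrees, a list of three; "grip": the closure, from -1 (fully open) to 1 (shut). In form: {"linear": [[tx, ty, tz], ...], "rotation": [[rx, ry, rz], ...], "grip": [grip, ...]}. A call has 1 to 12 rows; each row shifts and turns the commanded pose from where the row before left it; what a row does not reach is not made up. A row lasts 1/10 s, in which the tool goes at most 50 mm and 8.59 degrees, less where a joint would pass 70% of its speed; a pose out of reach is approached as far as the arm can. A call with a number of a shift or a turn outside -1 to 1 is refused whole. A call with a gripper value outside its range is refused whole. The fingers move at their own pace and stop on an object; "grip_force" is the grip in N (left out, the last holds). Time passes only in rows, so rows that do not move let the fingers close. It gives the time, the measured TCP pose, the force, the opening and the grip force at its end, in the units of the state.
- bot.get_obs(): the state, without advancing time (a new reading comes with each control period).
- bot.camera(name): name is "scene" or "side" or "wrist"; returns the picture (384x512x3 uint8, blue, green, red); there is no depth.
- bot.camera_model(name): a dict with "fx", "fy", "cx", "cy" (pixels), "camera_from_world" (4x4, takes a point from world to camera coordinates). Camera axes: x right, y up, looking along -z (the intrinsics and any distortion apply to the point x, -y, -z); pixel columns grow to the right and rows downward; lengths in m; the calibration is good to about 2 mm. A picture is of the moment at which its call begins: read the wrist's pose just before it. camera_model takes no time and is no camera call; for the wrist camera it gives the pose at the moment of the call.
- bot.job_done(): hands the job in; it is judged then, once.
The state is a dict: "time": time; "q": joint angles; "qd": joint speeds; "joint_efforts": joint torques, N m; "ee_pos": TCP position; "tcp_rot": TCP orientation; "wrist_force": force on the tool from outside, world axes, zero at the start; "torque": the same for the moment, N m; "opening": finger opening in m; "grasp_force": force on a finger pad.
Only numpy, scipy, OpenCV 4.12 (cv2) and the standard library are available. Lean on these libraries where they do the work, as an engineer would, in place of code of your own. Each camera call takes 0.05 s, during which the arm holds its last target. There are 200 camera calls.

## Working session

There is one attempt and no reset: what is moved stays moved. The work goes in short steps, Python scripts to look and compute and a tool call to move; the robot and the scene stay as the last step left them, time stands still between calls to the robot, and variables do not carry over. Pictures are saved under pics/ and viewed, at most 10 in all, crops included, and the job is handed in when it is done.

Besides the shell and the picture viewer there is one more tool, called after "Call:" as name(argument=value, ...) on one line, values as JSON. carry_out: Moves the arm, as the interface text tells. Its arguments: {"type":"object","properties":{"linear":{"type":"array","items":{"type":"array","items":{"type":"number"}}},"rotation":{"type":"array","items":{"type":"array","items":{"type":"number"}}},"grip":{"type":"array","items":{"type":"number"}},"grip_force":{"type":"number"}},"required":["linear","rotation","grip"]}

```bash
mkdir -p pics
cat > h.py <<'E'
import numpy as np, cv2
from workcell import bot
def ray(m,u,v,z):
    T=np.array(m["camera_from_world"]);R=T[:3,:3];o=-R.T@T[:3,3]
    d=R.T@np.array([(u-m["cx"])/m["fx"],-(v-m["cy"])/m["fy"],-1])
    return o+d*(z-o[2])/d[2]
def pix(m,p):
    T=np.array(m["camera_from_world"]);c=T[:3,:3]@np.array(p)+T[:3,3]
    return m["cx"]+m["fx"]*c[0]/-c[2], m["cy"]-m["fy"]*c[1]/-c[2]
E
python3 - <<'E'
from h import *
for n in("scene","side"):
    m=bot.camera_model(n);cv2.imwrite(f"pics/{n}0.png",bot.camera(n))
    T=np.array(m["camera_from_world"]);print(n,[k for k in m],m["fx"],-T[:3,:3].T@T[:3,3],{k:v for k,v in m.items() if 'dist' in k})
print(bot.get_obs())
E
```

```text
scene ['fx', 'fy', 'cx', 'cy', 'camera_from_world'] 411.202754600251 [-0.01149333 -0.75391518  0.63471955] {}
side ['fx', 'fy', 'cx', 'cy', 'camera_from_world'] 429.67918639718204 [ 0.24898718 -0.79245945  0.5672905 ] {}
{'time': 0.1, 'q': array([-6.87564565e+01,  5.01027081e+00,  1.00372017e+01,  9.50998253e+01,
       -3.86257314e-03,  9.00003947e+01]), 'qd': array([-0.02366009, -0.16437877,  0.04803763, -0.0070083 ,  0.0171751 ,
        0.01408912]), 'joint_efforts': array([-5.26950716e-04, -5.21563339e+01,  4.65652549e+01,  1.61874719e-02,
       -5.13292287e-05,  1.83212626e-05]), 'ee_pos': array([ 0.19919687, -0.51245437,  0.24931562]), 'tcp_rot': array([-1.79927106e+02,  3.86307214e-03,  2.12431538e+01]), 'wrist_force': array([-0.80486274, -0.1115787 ,  0.40468905]), 'torque': array([-0.00437554,  0.00161228, -0.05192406]), 'grasp_force': 0.0, 'opening': 0.08521395541903509}
```

View pics/scene0.png

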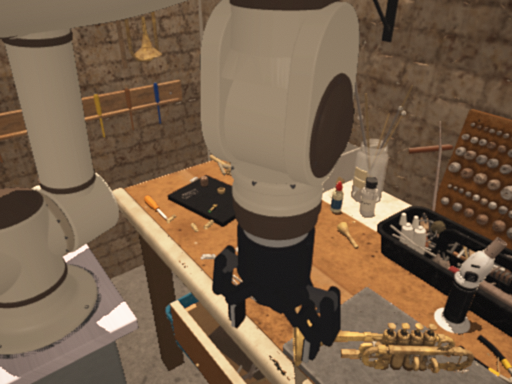

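View pics/side0.png

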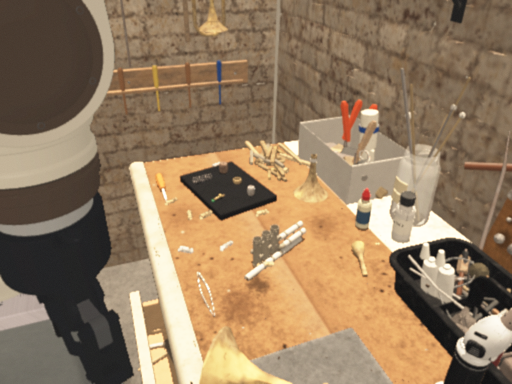

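The side view shows the board at about (228,190), with a brass ring near (237,180) and grey barrels near (224,168) and (251,190). The valve block is near (277,248), with the bell, oil bottle and mouthpiece behind. The scene view is mostly blocked by the arm. I'll get rough positions now and measure with the wrist camera later.

Run:
```python
from h import *
m=bot.camera_model("side")
for n,u,v,z in[("ring",237,181,.028),("b1",224,168,.03),("b2",251,190,.04),("spring",202,178,.03),("key",217,197,.02),("bL",181,179,.018),("bT",230,163,.018),("bR",275,196,.018),("bB",222,216,.018),("cas1",258,238,.065),("cas3",274,230,.065),("tubeend",305,228,.05),("tubeend2",250,275,.02),("bell",310,198,0),("belltop",313,157,.111),("oil",363,228,0),("twz",205,295,0)]:
    print(n,ray(m,u,v,z).round(3))
im=bot.camera("side");cv2.imwrite("pics/sidecrop.png",cv2.resize(im[150:300,170:330],None,fx=4.5,fy=4,interpolation=cv2.INTER_CUBIC))
w=bot.camera_model("wrist");T=np.array(w["camera_from_world"]);print(w["fx"],T.round(3),-T[:3,:3].T@T[:3,3])
cv2.imwrite("pics/wrist0.png",bot.camera("wrist"))
```

```text
ring [0.534 0.11  0.028]
b1 [0.521 0.184 0.03 ]
b2 [0.546 0.038 0.04 ]
spring [0.453 0.15  0.03 ]
key [0.468 0.065 0.02 ]
bL [0.405 0.184 0.018]
bT [0.551 0.229 0.018]
bR [0.604 0.026 0.018]
bB [ 0.458 -0.014  0.018]
cas1 [ 0.484 -0.175  0.065]
cas3 [ 0.523 -0.161  0.065]
tubeend [ 0.594 -0.157  0.05 ]
tubeend2 [ 0.452 -0.221  0.02 ]
bell [0.695 0.016 0.   ]
belltop [0.697 0.022 0.111]
oil [ 0.751 -0.139  0.   ]
twz [ 0.365 -0.223  0.   ]
284.1966416947513 [[ 0.363 -0.932 -0.001 -0.55 ]
 [ 0.894  0.348 -0.281  0.037]
 [ 0.263  0.101  0.96  -0.38 ]
 [ 0.     0.     0.     1.   ]] [ 0.26644272 -0.48687758  0.37423159]
```

View pics/sidecrop.png

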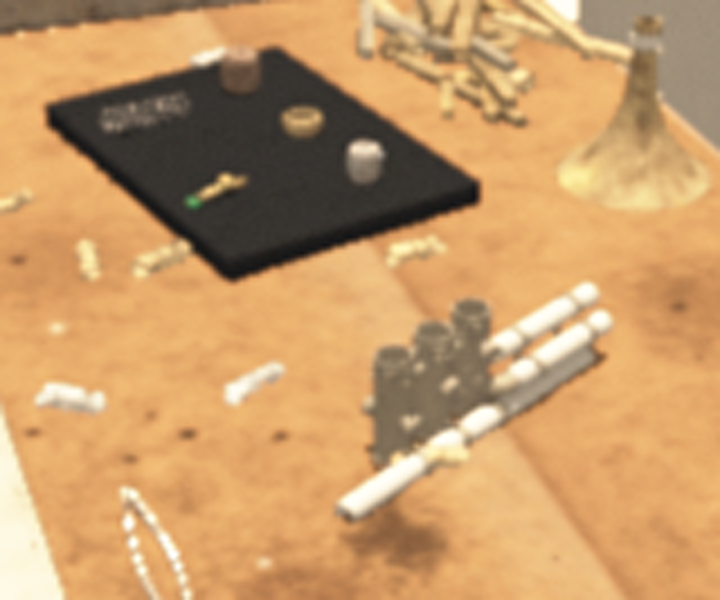

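The crop shows the ring at about (237,180) in full-frame pixels and the middle casing top at about (266,232). The tubes run toward the far right, so the inner casing is the right-hand one. I'll move at a safe height to a viewpoint over the block.

Call:
carry_out(linear=[[0,0.3,1],[0.6,1,0.5],[0.6,1,0.5],[0.6,1,0],[0.6,1,0],[0.6,1,0],[0.6,1,0],[0.6,1,0],[0.6,1,0],[0.6,1,0],[0.6,1,0],[0.6,1,0]], rotation=[[0,0,0],[0,0,0],[0,0,0],[0,0,0],[0,0,0],[0,0,0],[0,0,0],[0,0,0],[0,0,0],[0,0,0],[0,0,0],[0,0,0]], grip=[0.9,0.9,0.9,0.9,0.9,0.9,0.9,0.9,0.9,0.9,0.9,0.9])

```text
time: 1.4
ee_pos: [0.3316, -0.2857, 0.2899]
tcp_rot: [180.0, -0.0, 21.2]
wrist_force: [0.5, -0.1, -0.2]
opening: 0.0042
grasp_force: 0.0
```

Call:
carry_out(linear=[[0.8,1,0],[0.8,1,0],[0.8,1,0],[0.8,1,0],[0.8,1,0],[0,0,0],[0,0,0],[0,0,0]], rotation=[[0,0,0],[0,0,0],[0,0,0],[0,0,0],[0,0,0],[0,0,0],[0,0,0],[0,0,0]], grip=[0.9,0.9,0.9,0.9,0.9,0.9,0.9,0.9])

```text
time: 2.2
ee_pos: [0.4109, -0.187, 0.29]
tcp_rot: [180.0, 0.0, 21.2]
wrist_force: [0.1, 0.7, -0.1]
opening: 0.0043
grasp_force: 0.0
```

Run:
```python
from h import *
import pickle
o=bot.get_obs();print(o["time"],o["ee_pos"],o["tcp_rot"],o["opening"])
w=bot.camera_model("wrist");im=bot.camera("wrist");pickle.dump((w,im),open("w1.pkl","wb"))
print(pix(w,[.507,-.168,.065]),pix(w,[.534,.11,.028]))
cv2.imwrite("pics/wrist1.png",cv2.resize(im,None,fx=1.5,fy=1.5))
```

```text
2.2 [ 0.41093509 -0.18701388  0.28997378] [1.79998576e+02 1.39048757e-02 2.12267104e+01] 0.004336699488334495
(np.float64(270.6225248649122), np.float64(86.13897807910631)) (np.float64(55.0463822680733), np.float64(-27.39872533277895))
```

View pics/wrist1.png

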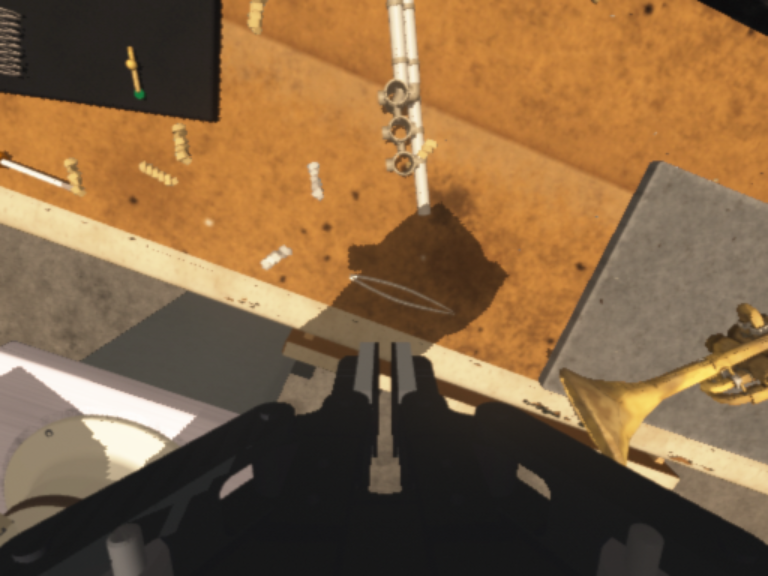

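The wrist view shows the three casings at display pixels (397,94), (400,128) and (403,162), divided by 1.5 for the raw image. The middle one is at raw (266.7,85.3). The spring and key are on the board at upper left, and the cap isn't in view yet. I'll triangulate these and move toward the board.

Run:
```python
from h import *
import pickle
w,im=pickle.load(open("w1.pkl","rb"))
P=[ray(w,u/1.5,v/1.5,.065) for u,v in((397,94),(400,128),(403,162))]
print(np.round(P,4),[np.linalg.norm(P[i]-P[i+1]).round(4) for i in(0,1)])
print("key",ray(w,133/1.5,70/1.5,.025),"cornerboard",ray(w,218/1.5,120/1.5,.018))
```

```text
[[ 0.5277 -0.1523  0.065 ]
 [ 0.5062 -0.1634  0.065 ]
 [ 0.4837 -0.175   0.065 ]] [np.float64(0.0242), np.float64(0.0253)]
key [0.47101526 0.05933456 0.025     ] cornerboard [ 0.45858832 -0.01376816  0.018     ]
```

Call:
carry_out(linear=[[0.3,1,0],[0.3,1,0],[0.3,1,0],[0.3,1,0],[0.3,1,0],[0.3,1,0],[0.3,1,0],[0.3,1,0],[0.3,1,0],[0.3,1,0],[0.3,1,0],[0,0,0]], rotation=[[0,0,0],[0,0,0],[0,0,0],[0,0,0],[0,0,0],[0,0,0],[0,0,0],[0,0,0],[0,0,0],[0,0,0],[0,0,0],[0,0,0]], grip=[0.9,0.9,0.9,0.9,0.9,0.9,0.9,0.9,0.9,0.9,0.9,0.9])

```text
time: 3.45
ee_pos: [0.4776, 0.0342, 0.2897]
tcp_rot: [-180.0, 0.0, 21.3]
wrist_force: [-0.0, -0.5, -0.5]
opening: 0.0044
grasp_force: 0.0
```

Call:
carry_out(linear=[[0,0,-1],[0,0,-1],[0,0,-1],[0,0,-1],[0,0,0],[0,0,0]], rotation=[[0,0,0],[0,0,0],[0,0,0],[0,0,0],[0,0,0],[0,0,0]], grip=[0.9,0.9,0.9,0.9,0.9,0.9])

```text
time: 4.05
ee_pos: [0.4771, 0.0326, 0.2105]
tcp_rot: [180.0, 0.0, 21.2]
wrist_force: [-0.8, 0.7, 0.4]
opening: 0.004
grasp_force: 0.0
```

Run:
```python
from h import *
import pickle
o=bot.get_obs();print(o["time"],o["ee_pos"],o["tcp_rot"],o["opening"])
w=bot.camera_model("wrist");im=bot.camera("wrist");pickle.dump((w,im),open("w2.pkl","wb"))
print(pix(w,[.534,.11,.028]))
cv2.imwrite("pics/wrist2.png",cv2.resize(im,None,fx=1.5,fy=1.5))
```

```text
4.05 [0.47707741 0.03256102 0.21054459] [1.79994777e+02 4.74883312e-03 2.11861640e+01] 0.004040202927910594
(np.float64(205.61882769625487), np.float64(98.950818085353))
```

View pics/wrist2.png

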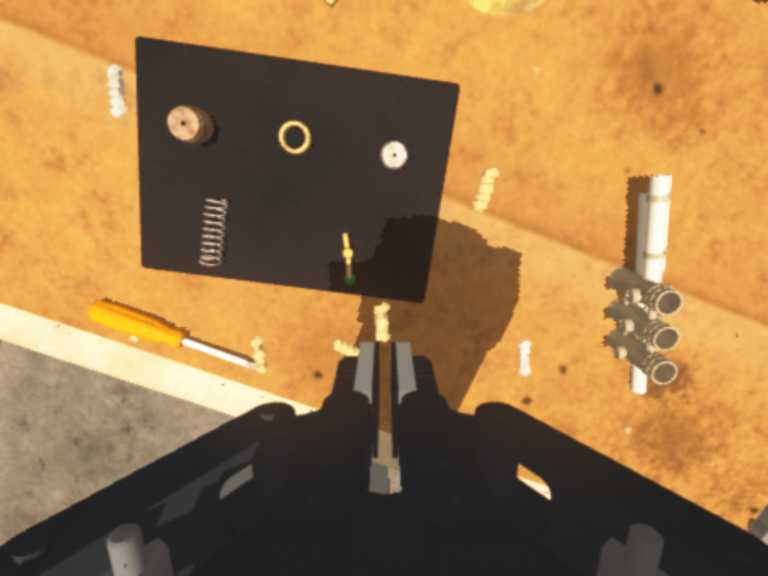

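The ring is at display (294.5,137), the barrels at (183,122) and (394,155), the spring at (213,232) and the key at (348,258). The casing tops are at (668,300), (664,337) and (660,371). I'll fit the cap by a colour mask and cross-check the casing.

Run:
```python
from h import *
import pickle
w,im=pickle.load(open("w2.pkl","rb"))
c=im[75:108,180:213];hsv=cv2.cvtColor(c,cv2.COLOR_BGR2HSV)
mk=((hsv[...,2]>90)&(hsv[...,1]>60)).astype(np.uint8)
k=max(cv2.findContours(mk,cv2.RETR_EXTERNAL,cv2.CHAIN_APPROX_NONE)[0],key=len)
(u,v),r=cv2.minEnclosingCircle(k);u+=180;v+=75
print(u,v,r,"cap",ray(w,u,v,.028),"diam",2*np.linalg.norm(ray(w,u+r,v,.028)-ray(w,u,v,.028)))
P=[ray(w,a/1.5,b/1.5,.065) for a,b in((668,300),(664,337),(660,371))];print(np.round(P,4),[np.linalg.norm(P[i]-P[i+1]).round(4) for i in(0,1)])
for n,a,b,z in(("big",183,122,.044),("small",394,155,.039),("spring",213,232,.03),("key",348,258,.025)):print(n,ray(w,a/1.5,b/1.5,z).round(3))
```

```text
196.1666660308838 91.10000038146973 11.856369018554688 cap [0.53775168 0.12139793 0.028     ] diam 0.024207300117689616
[[ 0.5307 -0.15    0.065 ]
 [ 0.5067 -0.1617  0.065 ]
 [ 0.4834 -0.1729  0.065 ]] [np.float64(0.0267), np.float64(0.0258)]
big [0.521 0.187 0.044]
small [0.551 0.054 0.039]
spring [0.455 0.156 0.03 ]
key [0.471 0.059 0.025]
```

Call:
carry_out(linear=[[0.6,0.9,0],[0.6,0.9,0],[0.6,0.9,0],[0.6,0.9,0],[0.6,0.8,0],[0,0,-0.8],[0,0,-0.8],[0,0,-0.8],[0,0,-0.8],[0,0,0],[0,0,0],[0,0,0]], rotation=[[0,0,0],[0,0,0],[0,0,0],[0,0,0],[0,0,0],[0,0,0],[0,0,0],[0,0,0],[0,0,0],[0,0,0],[0,0,0],[0,0,0]], grip=[0.9,0.9,0.9,0.9,0.9,0.9,0.9,0.9,0.9,0.9,0.9,0.9])

```text
time: 5.3
ee_pos: [0.5379, 0.1214, 0.1476]
tcp_rot: [180.0, -0.1, 21.2]
wrist_force: [0.0, 0.7, -0.4]
opening: 0.0044
grasp_force: 0.0
```

Run:
```python
from h import *
import pickle
o=bot.get_obs();print(o["time"],o["ee_pos"],o["tcp_rot"],o["opening"])
w=bot.camera_model("wrist");im=bot.camera("wrist");pickle.dump((w,im),open("w3.pkl","wb"))
print(pix(w,[.5378,.1214,.028]),pix(w,[.534,.112,.028]))
cv2.imwrite("pics/wrist3.png",cv2.resize(im,None,fx=1.5,fy=1.5))
```

```text
5.3 [0.53794919 0.12140152 0.14761271] [ 1.79981203e+02 -1.16537068e-01  2.12384506e+01] 0.004416815155136229
(np.float64(255.64564298432043), np.float64(192.2819119516608)) (np.float64(263.8184365797803), np.float64(199.66261393474858))
```

View pics/wrist3.png

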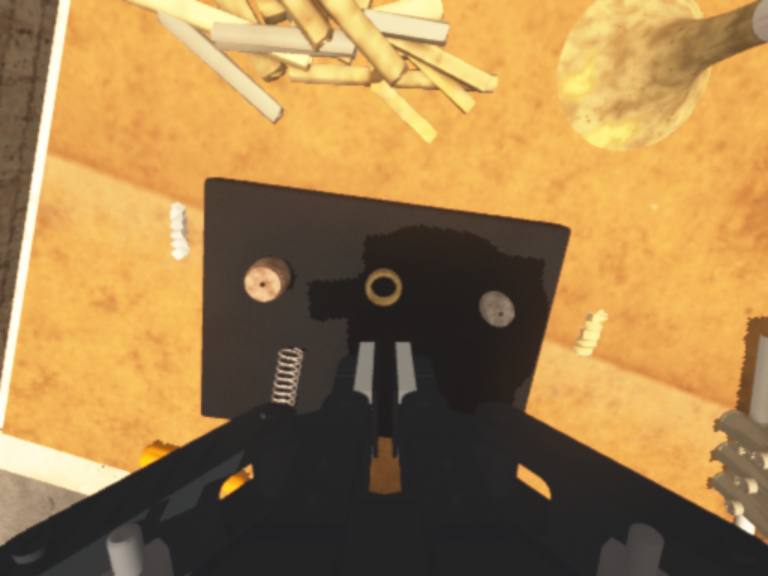

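The ring sits at raw (256,191.3) against a predicted (255.6,192.3), so the cap position holds to about 1 mm. I'll descend and hold for two seconds.

Call:
carry_out(linear=[[0,0,-1],[0,0,-1],[0,0,-1],[0,0,-1],[0,0,0],[0,0,0],[0,0,0],[0,0,0],[0,0,0],[0,0,0],[0,0,0],[0,0,0]], rotation=[[0,0,0],[0,0,0],[0,0,0],[0,0,0],[0,0,0],[0,0,0],[0,0,0],[0,0,0],[0,0,0],[0,0,0],[0,0,0],[0,0,0]], grip=[0.9,0.9,0.9,0.9,0.9,0.9,0.9,0.9,0.9,0.9,0.9,0.9])

```text
time: 6.55
ee_pos: [0.5373, 0.1214, 0.066]
tcp_rot: [-180.0, 0.0, 21.2]
wrist_force: [0.0, -0.4, -0.6]
opening: 0.0047
grasp_force: 0.0
```

Call:
carry_out(linear=[[0,0,0],[0,0,0],[0,0,0],[0,0,0],[0,0,0],[0,0,0],[0,0,0],[0,0,0],[0,0,0],[0,0,0],[0,0,0],[0,0,0]], rotation=[[0,0,0],[0,0,0],[0,0,0],[0,0,0],[0,0,0],[0,0,0],[0,0,0],[0,0,0],[0,0,0],[0,0,0],[0,0,0],[0,0,0]], grip=[0.9,0.9,0.9,0.9,0.9,0.9,0.9,0.9,0.9,0.9,0.9,0.9])

```text
time: 7.75
ee_pos: [0.5373, 0.1214, 0.066]
tcp_rot: [-180.0, 0.0, 21.2]
wrist_force: [-0.5, -0.1, -0.2]
opening: 0.0042
grasp_force: 0.0
```

Call:
carry_out(linear=[[0,0,0],[0,0,0],[0,0,0],[0,0,0],[0,0,1],[0,0,1],[0,0,1],[0,0,1],[0,0,1],[0,0,1],[0,0,1],[0,0,0]], rotation=[[0,0,0],[0,0,0],[0,0,0],[0,0,0],[0,0,0],[0,0,0],[0,0,0],[0,0,0],[0,0,0],[0,0,0],[0,0,0],[0,0,0]], grip=[0.9,0.9,0.9,0.9,0.9,0.9,0.9,0.9,0.9,0.9,0.9,0.9])

```text
time: 8.95
ee_pos: [0.5382, 0.1216, 0.2088]
tcp_rot: [180.0, -0.2, 21.2]
wrist_force: [0.2, -0.9, 0.0]
opening: 0.0043
grasp_force: 0.0
```

Call:
carry_out(linear=[[-0.1,-1,0],[-0.1,-1,0],[-0.1,-1,0],[-0.1,-1,0],[-0.1,-1,0],[-0.1,-1,0],[-0.1,-1,0],[-0.1,-1,0],[-0.1,-1,0],[-0.1,-1,0],[-0.1,-1,0],[-0.1,-1,0]], rotation=[[0,0,0],[0,0,0],[0,0,0],[0,0,0],[0,0,0],[0,0,0],[0,0,0],[0,0,0],[0,0,0],[0,0,0],[0,0,0],[0,0,0]], grip=[0.9,0.9,0.9,0.9,0.9,0.9,0.9,0.9,0.9,0.9,0.9,0.9])

```text
time: 10.15
ee_pos: [0.5129, -0.1194, 0.2049]
tcp_rot: [-180.0, 0.0, 21.2]
wrist_force: [-0.7, 0.2, 0.3]
opening: 0.0039
grasp_force: 0.0
```

Call:
carry_out(linear=[[-0.2,-1,0],[-0.2,-1,0],[0,-0.2,0],[0,0,-0.5],[0,0,-0.5],[0,0,-0.5],[0,0,0],[0,0,0],[0,0,0]], rotation=[[0,0,0],[0,0,0],[0,0,0],[0,0,0],[0,0,0],[0,0,0],[0,0,0],[0,0,0],[0,0,0]], grip=[0.9,0.9,0.9,0.9,0.9,0.9,0.9,0.9,0.9])

```text
time: 11.05
ee_pos: [0.5055, -0.1624, 0.1763]
tcp_rot: [180.0, -0.0, 21.3]
wrist_force: [0.0, -0.8, 0.5]
opening: 0.0043
grasp_force: 0.0
```

Run:
```python
from h import *
import pickle
o=bot.get_obs();print(o["time"],o["ee_pos"],o["tcp_rot"],o["opening"])
w=bot.camera_model("wrist");im=bot.camera("wrist");pickle.dump((w,im),open("w4.pkl","wb"))
print(pix(w,[.5065,-.1625,.065]))
cv2.imwrite("pics/wrist4.png",cv2.resize(im[100:300,156:356],None,fx=3,fy=3))
```

```text
11.05 [ 0.50549995 -0.16237929  0.17634426] [ 1.79981795e+02 -2.59598274e-02  2.12704374e+01] 0.00430575107023183
(np.float64(256.23390400541865), np.float64(193.63173405141617))
```

View pics/wrist4.png

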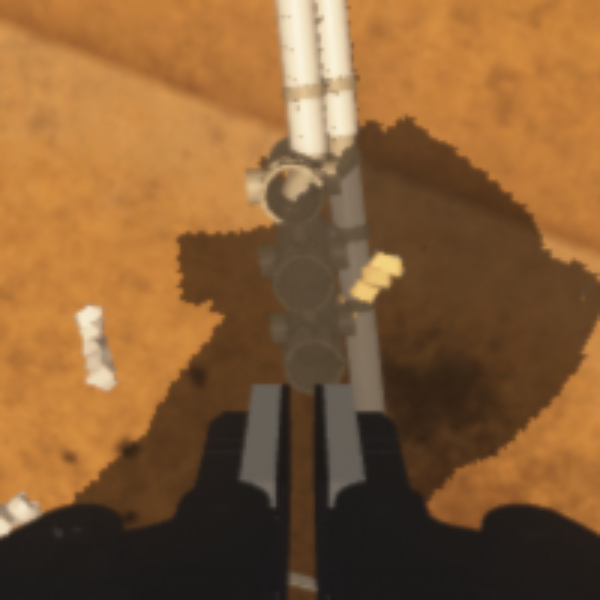

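The casings are at crop (294,193), (303,283) and (314,362). The middle one is at raw (257,194.3) against a predicted (256.2,193.6), so the tool is within 1 mm of being above it. I'll descend, hold and then raise.

Call:
carry_out(linear=[[0,0,-0.9],[0,0,-0.9],[0,0,-0.9],[0,0,-0.9],[0,0,0],[0,0,0],[0,0,0],[0,0,0],[0,0,0],[0,0,0],[0,0,0],[0,0,0]], rotation=[[0,0,0],[0,0,0],[0,0,0],[0,0,0],[0,0,0],[0,0,0],[0,0,0],[0,0,0],[0,0,0],[0,0,0],[0,0,0],[0,0,0]], grip=[0.9,0.9,0.9,0.9,0.9,0.9,0.9,0.9,0.9,0.9,0.9,0.9])

```text
time: 12.3
ee_pos: [0.5053, -0.1626, 0.104]
tcp_rot: [-180.0, 0.0, 21.2]
wrist_force: [-0.0, -0.6, -0.7]
opening: 0.004
grasp_force: 0.0
```

Call:
carry_out(linear=[[0,0,0],[0,0,0],[0,0,0],[0,0,0],[0,0,0],[0,0,0],[0,0,0],[0,0,0],[0,0,0],[0,0,0],[0,0,0],[0,0,0]], rotation=[[0,0,0],[0,0,0],[0,0,0],[0,0,0],[0,0,0],[0,0,0],[0,0,0],[0,0,0],[0,0,0],[0,0,0],[0,0,0],[0,0,0]], grip=[0.9,0.9,0.9,0.9,0.9,0.9,0.9,0.9,0.9,0.9,0.9,0.9])

```text
time: 13.5
ee_pos: [0.5053, -0.1626, 0.104]
tcp_rot: [180.0, -0.0, 21.2]
wrist_force: [0.2, 0.4, -0.3]
opening: 0.0048
grasp_force: 0.0
```

Call:
carry_out(linear=[[0,0,0],[0,0,0],[0,0,0],[0,0,0],[0,0,1],[0,0,1],[0,0,1],[0,0,1],[0,0,1],[0,0,1],[0,0,1],[0,0,1]], rotation=[[0,0,0],[0,0,0],[0,0,0],[0,0,0],[0,0,0],[0,0,0],[0,0,0],[0,0,0],[0,0,0],[0,0,0],[0,0,0],[0,0,0]], grip=[0.9,0.9,0.9,0.9,0.9,0.9,0.9,0.9,0.9,0.9,0.9,0.9])

```text
time: 14.7
ee_pos: [0.5052, -0.1626, 0.2648]
tcp_rot: [180.0, -0.0, 21.2]
wrist_force: [0.9, -0.0, -1.1]
opening: 0.0042
grasp_force: 0.0
```

Call:
carry_out(linear=[[0,0,0],[0,0,0],[0,0,0],[0,0,0],[0,0,0]], rotation=[[0,0,0],[0,0,0],[0,0,0],[0,0,0],[0,0,0]], grip=[0.9,0.9,0.9,0.9,0.9])

```text
time: 15.2
ee_pos: [0.5051, -0.1626, 0.2633]
tcp_rot: [-180.0, 0.0, 21.2]
wrist_force: [0.4, 1.1, -0.5]
opening: 0.0041
grasp_force: 0.0
```

```bash
python3 -c "
from workcell import bot
print(bot.job_done())"
```

```text
the job is handed in; nothing more can be done
None
```

I pointed at the valve cap and then at the middle casing, each for over two seconds with the fingertips about 2 cm above, then finished with the hand 26 cm above the bench and handed the job in; the forces read during the moves showed no sign of contact, and no verdict came back.

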